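# Open the dust-filter cover of a tablet counter

## Robot

A 6-joint arm with a two-finger parallel gripper is mounted at the origin on the work surface. World frame = base frame: x ahead of the robot, y to its left, z up, the work surface at z = 0. Lengths are in mm, angles in rad, forces in N, time in s.
With the tool pointing down it reaches from about 275 to 825 mm from the base axis. Payload 5.2 kg.
Tool frame: the origin (TCP) lies at the centre of the arm's flange, where the gripper is bolted on; the fingertips stand 186 mm ahead of it and the grasp point (between the pads) lies 167 mm ahead of it; z points along the fingers, y is the line along which they close (so a half turn about z gives the same grasp; the last joint's range is limited). The gripper opens to 93 mm and grips with 3 to 60 N. Pads are 15 mm wide; open, the fingers measure 128 mm over their backs; the gripper's body (75 mm by 188 mm) begins 65 mm behind the grasp point.
Start: joints at [-1.533, 0.259, 1.535, -0, 1.348, -0.203], TCP at [131.185, -534.132, 404.753] pointing down, gripper open.
Joint ranges: [-3.14, 3.14], [-0.91, 2.08], [0.19, 2.58], [-1.22, 4.36], [0.22, 2.71], [-3.12, 3.12]. Speed limits (rad/s): [2.57, 2.57, 3.14, 3.14, 3.14, 3.14].

## Interface

Orientations are given as a rotation vector (axis times angle).
In Python, from bench import arm gives the robot as it stands. The module is installed in compiled form; this text tells all that it offers. Calls block until the motion is done:
- arm.reach(position, orientation): joint-space move of the TCP to a pose.
- arm.move_l(position, orientation=None, feed=150, guard=None): straight line of the TCP; orientation=None keeps the orientation; feed is the mean speed in mm/s. With guard (N) it stops when the force on the tool has changed by that much, and returns True; else False.
- arm.movej(angles): joint-space move.
- arm.grip(opening, grasp_force=None): finger opening in mm; grasp_force is the grip in N (None keeps the last); returns when the fingers have stopped.
- arm.pause(seconds).
- arm.solve_ik(position, orientation): joint angles nearest the present ones, or None.
- arm.read_camera(name): name is "scene" or "top" or "wrist"; returns the picture (420x560x3 uint8, red, green, blue); there is no depth.
- arm.camera_params(name): a dict with "fx", "fy", "cx", "cy" (pixels), "k1" (the pictures are not rectified: a ray, as slopes to the right and down, at radius r is drawn at 1 + k1 r^2 times it, then the intrinsics apply), "rvec" (rotation vector, rad) and "tvec" (3), from world to camera coordinates, as OpenCV has them. Camera axes: x right, y down, z forward; pixel columns grow to the right and rows downward; lengths in mm; the calibration is good to about 2 mm. A picture is of the moment at which its call begins: read the wrist's pose just before it. camera_params takes no time and is no camera call; for the wrist camera it gives the pose at the moment of the call.
A pose or a line that the arm cannot do raises arm.MotionError and nothing moves.
- arm.close_job(): hands the job in; it is judged then, once.
Readings, each from a call of its own:
- arm.read_t(): time.
- arm.read_q(): joint angles.
- arm.read_qvel(): joint speeds.
- arm.read_effort(): joint torques, N m.
- arm.read_ee_pos(): TCP position.
- arm.read_orientation(): TCP orientation.
- arm.read_ft_force(): force on the tool from outside, world axes, zero at the start.
- arm.read_wrist_torque(): the same for the moment, N m.
- arm.read_gripper_width(): finger opening in mm.
- arm.read_grip_force(): force on a finger pad.
Only numpy, scipy, OpenCV 4.12 (cv2) and the standard library are available. Lean on these libraries where they do the work, as an engineer would, in place of code of your own. Each camera call takes 0.05 s, during which the arm holds its last target. There are 200 camera calls.

## Task

Open the dust filter of the tablet counter for a filter change: with a fingertip press the snap tab beside the filter cover fully in, then push the released cover along its channel, away from its backstop, until it is entirely off its seat and the whole filter well is uncovered. The cover is only pushed, never lifted: it stays flat on the machine's deck. Leave the bottles, box, tray and spatula around it where they are.

Things in the scene. Friction and masses are not known exactly. Their poses are not given: they have to be found in the camera images.
- counter: Tablet counter: white machine fixed to the table, 290 mm long (own x -150 to +140), 230 wide (y -130 to +100), deck 70 above the table. Origin on the table under its channel; z up; +x is the way the cover slides off. Channel along x at y = 0 between grey guides 8 tall (inner faces y = +-44, outer +-51). At y below -55 a keypad 8 tall, a vial and a hopper cup 45 tall stand on the deck.
- seat (a point): Centre of the cover's seat at deck level, (-65, 0, 70) mm in the counter's frame. The seat is 80 mm long (counter x -105 to -25) around a 56 mm square filter well. A grey catch bar of the tab (x -22 to -12), just ahead, stands 7 mm above the deck and blocks the cover until the tab is in. Ahead of it the deck is flat, level with the seat and free.
- backstop (a point): Middle of the top of the backstop, a grey strip 6 mm above the deck, 5 mm thick, behind the seat at counter x = -112 to -107. Behind it the deck is bare for 38 mm, then the machine ends.
- endstop (a point): Middle of the top of the end stop, a grey strip 12 mm above the deck closing the far end of the channel; its near face is at counter x = +122 mm, so the cover's centre can go to about +82.
- cover: Grey filter cover, loose plate 80 mm (x, along the channel) by 84 (y) by 8, 120 g, with an upright push rib along its rear (-x) edge: 50 wide (y), 8 thick (x -40 to -32), its top 28 above the underside. Origin: centre of the underside; axes parallel to the counter's. Starts on its seat at counter x = -65, z = 70, with 2 to 3 mm of play. Slides with about 1 N of friction.
- tab (a joint): Travel of the snap tab, straight down: 0 = standing out (starts at 0 to 0.0015), 0.010 m = fully in, against its stop. It moves under about 4 N and stays where it is left, without springing back. The catch bar has sunk below the deck from 0.007 on; fully in it is 3 mm below.
- tab_top (a point): Centre of the top of the snap tab's grey ribbed press pad, 26 mm (x) by 30 mm (y), at x = -17, y = +73 mm in the counter's frame (beside the channel, on its +y side). It stands 16 mm above the deck when out and 6 mm when fully in; moves with the tab.
- vial: Small amber vial, radius 16, 52 mm tall, standing on the counter's deck on the keypad side. Leave alone. Origin: underside centre.
- pillbottle: White pill bottle, radius 26, 85 mm tall, on the table beside the counter on the tab's side. Leave alone. Origin: underside centre.
- jar: White jar, radius 34, 100 mm tall. Leave alone. Origin: underside centre.
- tallbottle: Amber bottle, radius 30, 130 mm tall. Leave alone. Origin: underside centre.
- carton: Cardboard medicine box, 50 x 75 x 90 mm tall. Leave alone. Origin: underside centre.
- tray: Blue counting tray, 160 x 120 x 18 mm. Leave alone. Origin: underside centre.
- spatula: Counting spatula lying on the table, 170 mm long. Leave alone. Origin: underside, mid-way.
There are look-alikes about, which are no part of the job. There is more than one size of the cover; the one meant has the size given above.

How it is judged (in metres and radians):
On the way, in this order (a step that is already met when the one before it is completed fails the run):
1. the snap tab is pressed fully in (at least 8.5 of 10 mm) with the cover still on its seat (value of joint tab above 0.0085 m and x of cover in the frame of counter below -0.055 m), for 0.1 s.
2. the cover is pushed entirely off its seat, flat on the deck (x of cover in the frame of counter above 0.014 m and z of cover in the frame of counter between 0.066 and 0.075 m and angle between cover's own z axis and vertical below 0.08 rad), for 0.2 s.
At the end, for the whole second after the job is handed in: The cover lies still and flat on the deck inside the channel with its centre at least 14 mm ahead (+x) of the counter's origin, so that it has left its seat (to within 1 mm) (the end stop allows up to about 82 mm), and the tab is still in (at least 8.5 mm) (all of step 2 and value of joint tab above 0.0085 m and linear speed of cover below 0.01 m/s); the robot touches nothing.
It fails at once if the cover is lifted off the deck (its centre more than 8 mm up) or tipped more than 0.2 rad (z of cover in the frame of counter above 0.078 m or angle between cover's own z axis and vertical above 0.2 rad).
It fails at once if a bystander is moved more than 20 mm (distance of any of vial, pillbottle, jar, tallbottle, carton, tray, spatula from where it was at the start of the episode above 0.02 m).
It also fails if it takes over 42 s, if anything falls off the work surface, if the arm or the gripper's body presses on something with over 40 N, if the wrist force passes 120 N, or if a joint passes its speed limit or range.

## Working session

There is one attempt and no reset: what is moved stays moved. The work goes in short steps, each a Python script; the robot and the scene stay as the last script left them, time stands still between calls to the robot, and variables do not carry over. Pictures are saved under pics/ and viewed, at most 10 in all, crops included, and the job is handed in when it is done.

```bash
mkdir -p pics; python3 - <<'E'
from bench import arm
import cv2
for n in ("scene","top"):
    im=arm.read_camera(n); cv2.imwrite(f"pics/{n}0.png",cv2.resize(im[:,:,::-1],(784,588),interpolation=cv2.INTER_CUBIC)); cv2.imwrite(f"pics/{n}_raw.png",im[:,:,::-1])
    print(n,arm.camera_params(n))
print(arm.read_t(),arm.read_orientation())
E
```

```text
scene {'fx': 439.9314046778489, 'fy': 439.9314046778489, 'cx': 274.9992215617283, 'cy': 203.78867981215657, 'k1': -0.12946197819636074, 'rvec': array([ 2.25791952,  1.04758899, -0.39271971]), 'tvec': array([-315.23990751, -243.43516961, 1492.15643755])}
top {'fx': 531.7353836778275, 'fy': 531.7353836778275, 'cx': 290.856955956172, 'cy': 206.07905361086242, 'k1': -0.08410226793705612, 'rvec': array([ 2.16755225, -2.14396772,  0.09721605]), 'tvec': array([  11.90859153,  524.94951197, 1695.7743178 ])}
0.1 [-3.11723240e+00 -3.77226328e-01 -1.76168352e-04]
```

View pics/scene0.png

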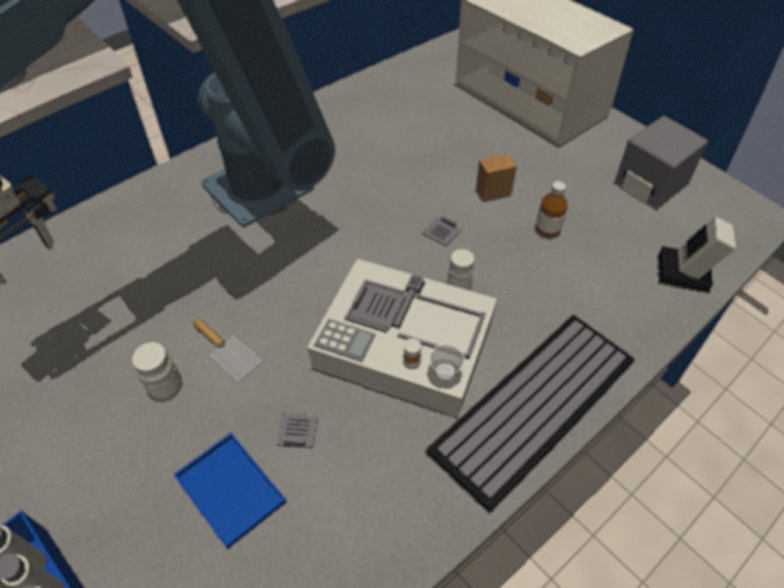

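View pics/top0.png

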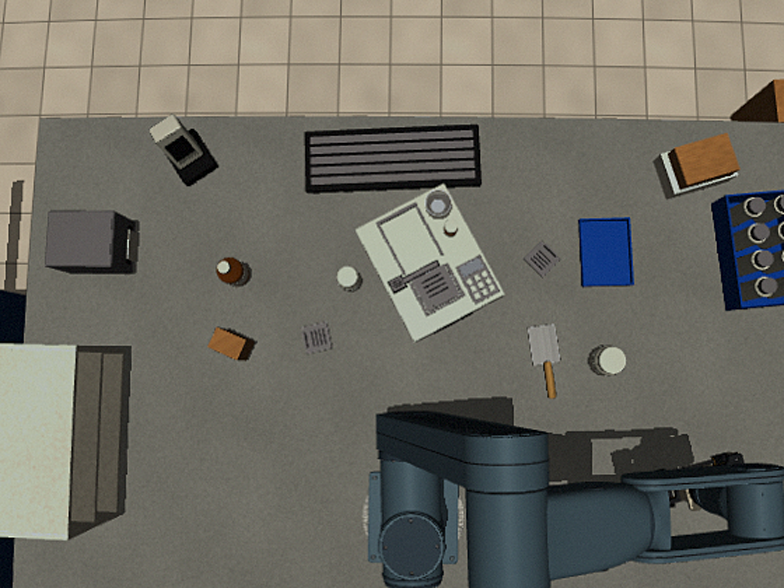

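The scene view shows the counter around (405,330), with the cover at (378,305), the tab at (415,285) and the pill bottle at (461,265). In the top view the cover is at (437,288), the tab at (397,284), the vial at (450,229) and the hopper at (438,204).

Cover candidates in the top view are (437,288) in the counter's channel, and (542,258) and (317,337) loose on the table. The one on the counter is on the seat and fits the description. I'll confirm it in an enlarged crop.

```bash
python3 - <<'E'
import cv2
im=cv2.imread("pics/top_raw.png")[125:250,245:370]; cv2.imwrite("pics/topc.png",cv2.resize(im,(600,600),interpolation=cv2.INTER_CUBIC))
im=cv2.imread("pics/scene_raw.png")[180:300,215:365]; cv2.imwrite("pics/scenec.png",cv2.resize(im,(750,600),interpolation=cv2.INTER_CUBIC))
E
```

```text
(no output)
```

View pics/topc.png

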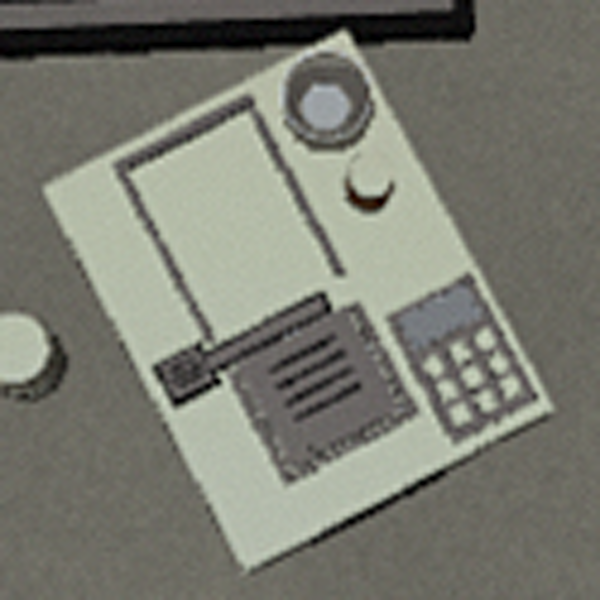

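View pics/scenec.png

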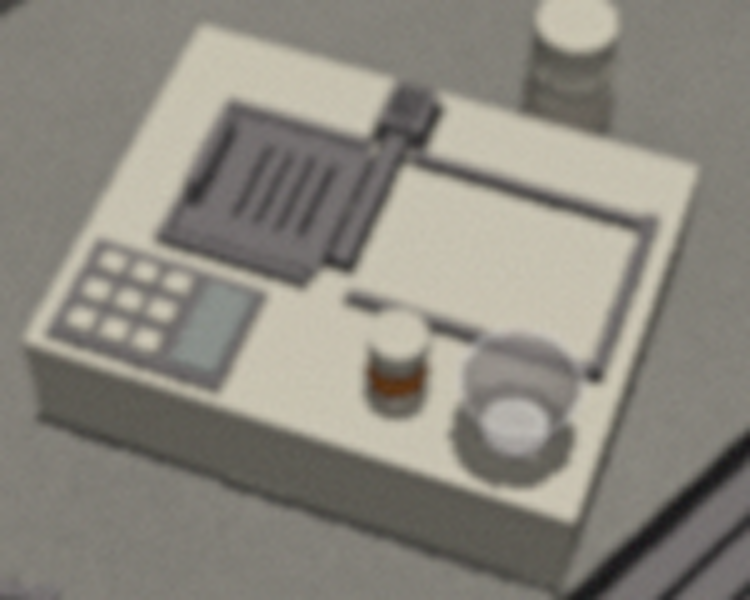

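The top crop shows the deck corners at (345,30), (42,188), (247,572) and (553,410), and the pad at (187,375). The scene crop shows the corners at (203,25), (698,170), (577,522) and (28,342). The cover sits behind the catch bar next to the tab and has a rib on its rear edge, so it is the one meant. Next I'll fit the counter's pose.

```bash
cat > h.py <<'E'
import numpy as np, cv2
from scipy.optimize import least_squares
from scipy.spatial.transform import Rotation as R
def proj(P,c):
    K=np.array([[c['fx'],0,c['cx']],[0,c['fy'],c['cy']],[0,0,1.]])
    return cv2.projectPoints(np.float64(P),np.float64(c['rvec']),np.float64(c['tvec']),K,np.array([c['k1'],0,0,0,0]))[0][:,0]
def w(p,P):  # counter frame -> world
    P=np.atleast_2d(np.float64(P)); c,s=np.cos(p[2]),np.sin(p[2])
    return np.c_[p[0]+c*P[:,0]-s*P[:,1],p[1]+s*P[:,0]+c*P[:,1],P[:,2]]
E
python3 - <<'E'
from h import *
from bench import arm
C=[[140,-130,70],[140,100,70],[-150,100,70],[-150,-130,70]]
t=(np.array([[345,30],[42,188],[247,572],[553,410]])+.5)/4.8-.5+[245,125]
s=(np.array([[577,522],[698,170],[203,25],[28,342]])+.5)/5-.5+[215,180]
ct,cs=arm.camera_params("top"),arm.camera_params("scene")
for use in ("t","s","ts"):
    f=lambda p:np.concatenate(([(proj(w(p,C),ct)-t).ravel()] if 't' in use else [])+([(proj(w(p,C),cs)-s).ravel()] if 's' in use else []))
    best=min((least_squares(f,[450,0,a]) for a in np.arange(-3,3,1)),key=lambda r:r.cost)
    print(use,best.x,np.abs(best.fun).max())
p=best.x; np.save("p.npy",p)
pts=[[-17,73,86],[-65,0,78],[-101,0,98],[-7,0,70]]
print(w(p,pts)); 
print("top crop",(proj(w(p,pts),ct)-[245,125]+.5)*4.8-.5); print("scene crop",(proj(w(p,pts),cs)-[215,180]+.5)*5-.5)
E
```

```text
t [ 5.80033218e+02 -1.60565508e+01  4.99005403e-01] 0.2990216532733143
s [ 5.81548122e+02 -1.38293162e+01  5.01412214e-01] 0.8336239738737277
ts [ 5.80980520e+02 -1.47365981e+01  5.00455159e-01] 1.1876973977365708
[[531.03810775  41.15396878  86.        ]
 [523.95184327 -45.9252185   78.        ]
 [492.36673006 -63.19891594  98.        ]
 [574.83897012 -18.09537262  70.        ]]
top crop [[184.55179933 371.67381293]
 [317.45052875 385.11275729]
 [344.33463759 430.43013858]
 [275.75623029 309.63469463]]
scene crop [[407.51921817 104.98706609]
 [274.2364068  189.38461229]
 [209.38687284 146.42432191]
 [377.84100768 230.02416451]]
```

Both cameras agree to within about 2 mm, and the projected pad and cover land on their images. Next I close the fingers and press the tab.

```bash
cat >> h.py <<'E'
def down(a): # tool down, tool x at world angle a
    c,s=np.cos(a),np.sin(a); return R.from_matrix(np.array([[c,s,0],[s,-c,0],[0,0,-1.]])).as_rotvec()
E
python3 - <<'E'
from h import *
from bench import arm
p=np.load("p.npy")
def best(pos,angs):
    c=[(abs(q[5]),a) for a in angs if (q:=arm.solve_ik(pos,down(a))) is not None]; print(c); return min(c)[1]
T=w(p,[-17,73,0])[0]
hi=[T[0],T[1],386]; a=best(hi,[p[2]+np.pi/2,p[2]-np.pi/2])
arm.grip(0)
arm.reach(hi,down(a))
arm.move_l([T[0],T[1],186+92],feed=120)
f0=arm.read_ft_force()
h=arm.move_l([T[0],T[1],186+72.5],feed=20,guard=15)
print("stop",h,arm.read_ee_pos()-[0,0,186],arm.read_ft_force()-f0,arm.read_gripper_width())
arm.pause(.2)
print(arm.read_ee_pos(),arm.read_ft_force())
arm.move_l(hi,feed=150)
im=arm.read_camera("wrist"); cv2.imwrite("pics/w1.png",cv2.resize(im[:,:,::-1],(784,588),interpolation=cv2.INTER_CUBIC))
cw=arm.camera_params("wrist")
print((proj(w(p,[[-17,73,76],[-105,0,78],[-105,0,98],[140,100,70],[-150,100,70],[-25,-42,78],[-25,42,78]]),cw)*1.4).round())
print(arm.read_t())
E
```

```text
[(np.float64(0.6326670609556961), np.float64(2.071251486236313)), (np.float64(2.508925592634097), np.float64(-1.07034116735348))]
stop True [531.18583873  41.21136453  76.18930236] [-0.98453924  0.48341225  5.02599803] 0.5396157674448034
[531.1758451   41.20642515 262.18362685] [-0.98829301 -0.10941965  6.94997829]
[[398. 290.]
 [284. 382.]
 [277. 395.]
 [611. 253.]
 [217. 253.]
 [388. 430.]
 [387. 331.]]
7.0917
```

View pics/w1.png

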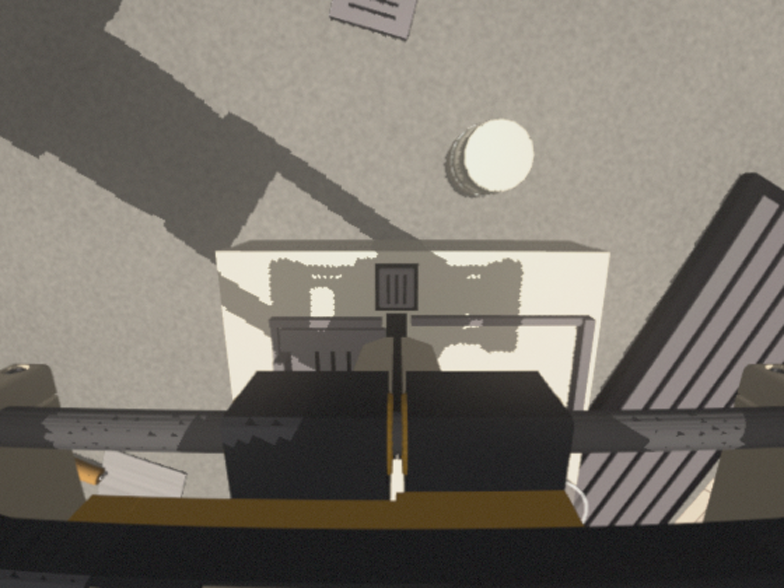

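The tab stopped hard with the fingertip at z = 76.2, about 9.8 mm in. The deck corners at (217,253) and (611,253) and the pad at (397,287) match the prediction. Now I'll push the cover.

```bash
python3 - <<'E'
from h import *
from bench import arm
p=np.load("p.npy")
P=lambda x,z:(w(p,[x,0,z+186])[0])
c=[(abs(q[5]),a) for a in (p[2],p[2]+np.pi,p[2]-np.pi) if (q:=arm.solve_ik(P(-122,200),down(a))) is not None]; a=min(c)[1]; print(c)
arm.reach(P(-122,200),down(a))
arm.move_l(P(-122,125),feed=120)
h=arm.move_l(P(-122,83),feed=50,guard=5); print("down",h,arm.read_ee_pos()[2]-186)
if not h:
    h=arm.move_l(P(-2,83),feed=50,guard=12); print("push",h,arm.read_ee_pos()-P(0,0),arm.read_ft_force())
    arm.pause(.2)
    arm.move_l(P(-2-(0 if h else 15),83),feed=60)
    e=arm.read_ee_pos(); arm.move_l([e[0],e[1],386],feed=150)
    arm.reach(P(-150,330),down(a))
    im=arm.read_camera("top")[125:250,245:370]; cv2.imwrite("pics/t2.png",cv2.resize(im[:,:,::-1],(600,600),interpolation=cv2.INTER_CUBIC))
    im=arm.read_camera("scene")[180:300,215:365]; cv2.imwrite("pics/s2.png",cv2.resize(im[:,:,::-1],(750,600),interpolation=cv2.INTER_CUBIC))
    print((proj(w(p,[[5,-42,78],[5,42,78],[85,42,78],[85,-42,78]]),arm.camera_params("scene"))-[215,180]+.5)*5-.5)
print(arm.read_t())
E
```

```text
[(np.float64(0.6838024392488857), np.float64(0.5004551594414167)), (np.float64(2.457790214340907), np.float64(3.6420478130312097)), (np.float64(2.4577902143409074), np.float64(-2.6411374941483765))]
down False 83.21941276895109
push False [-1.80924371 -0.98092994 82.96468224] [-0.30012296 -0.58566888  0.13875562]
[[371.84348992 289.31776495]
 [426.68940517 167.94889517]
 [571.6716298  210.62487586]
 [522.51077113 335.85632375]]
15.0083
```

View pics/s2.png

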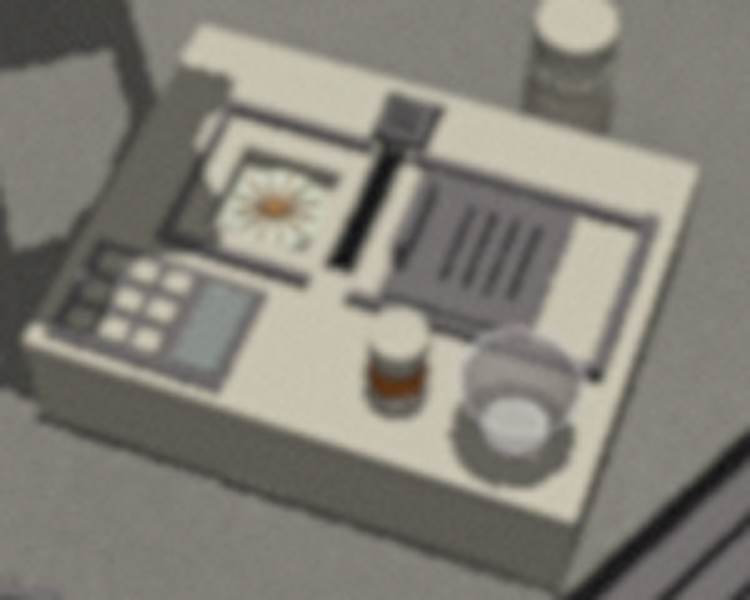

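The well at (275,207) is fully uncovered. The cover lies flat in the channel, spanning about (390–575, 170–330), which puts its centre near x = +45. The tab is in, the bystanders haven't moved, and the arm is clear.

```bash
python3 -c "
from bench import arm
print(arm.close_job())"
```

```text
the job is handed in; nothing more can be done
None
```

I pressed the snap tab fully in (about 9.8 of 10 mm) and pushed the cover off its seat to about x = +45 mm; it lies flat with the filter well uncovered. The bottles, box, tray and spatula were not touched. I handed the job in at about 15 s, and the hand-in gave no verdict.

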